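Clamp a glued bobbin tray in a one-hand bar clamp and keep the squeeze on

TASK

The little wooden bobbin tray has just been glued: set it down flat on the plywood glue-up board between the two jaws of the bar clamp, lengthwise along the bar, in line with the jaw pads. Then pump the clamp's trigger, and push or pull the bar and its jaw in no other way, until both jaws grip the tray gently but surely, without crushing its thin walls, and finish while still holding the trigger pulled so that the pressure stays on. Leave the glue bottle, the bobbin box and the roll of masking tape where they are.

Things in the scene. Friction and masses are not known exactly. Their poses are not given: they have to be found in the camera images.
- bobbin_tray: small open tray of pale wood, 60 mm wide (x), 90 mm long (y), 28 mm high, outer walls 4 mm thick, six cells; loose, about 0.12 kg, starting on the desk. Origin: centre of its underside; z up. Pick it across the 60 mm width, at its middle; its end walls (+y and -y) go against the jaws
- glue_board: plywood glue-up board fixed to the desk, 152 x 236 x 12 mm, with a one-hand ratchet bar clamp lying on its side on it, nowhere over 50 mm high. Origin: on the desk under the bar's centre line; z up; y runs along the bar, the handle and trigger stick out to -x, the jaws to +x. In this frame the housing covers x -32 to 32, y 77 to 141 mm; both jaw pads are 46 mm wide, centred at x = 69 mm
- bed (a point): point on the board's top (12 mm above the desk), midway between the open jaws and 65 mm to +x of the bar's centre line: the tray's underside centre goes here, its y axis along the board's y axis (either way round). About 20 mm then remain free at each end of the tray, and 25 mm between tray and bar
- clamp_bar: notched flat steel bar, 19 mm wide, lying along x = 0 of the board, with the travelling jaw. It slides along the board's +y. Origin: centre of that jaw's pad face, 27 mm above the desk; at y = -72 to -58 mm in the board's frame at the start, about -20 mm when the tray is gripped. The jaw pushes the loose tray along until this meets the fixed jaw. Only the trigger may move it
- clamp_head: fixed part of the clamp: housing, fixed jaw (pad face at y = 70 mm) and pistol handle; same frame as the board. The handle sticks out to -x over the bare desk, 18 mm thick (y 119.5 to 137.5 mm), 25 mm high, its centre 27 mm above the desk, free for fingers from x = -60 to -120 mm
- trigger_blade: the trigger's lever, on the handle's -y side and parallel to it at rest; 9 mm thick, 22 mm high, centre 27 mm above the desk, reaching to x = -117 mm in the board's frame. Origin: its pivot
- handle_grip (a point): on the handle's outer (+y) face, 90 mm to -x of the bar's centre line, 27 mm above the desk: one finger bears here. The handle does not give
- trigger_grip (a point): on the trigger's outer (-y) face, 70 mm from its pivot, 27 mm above the desk; at rest 51 mm from handle_grip, 35.5 mm when fully pulled. The other finger pushes here, towards the handle (+y). Once the tray is gripped the trigger stops part of the way, and the jaws press with about 8/10 of the finger's push less 3 N (20 N gives 13 N); above 60 N the thin walls are crushed
- clamp_trigger (a joint): trigger angle: 0 let out, 0.22 rad fully pulled (15.5 mm at trigger_grip). A spring lets it out; pulling it takes 4 to 9 N while the jaw is free. Each full pull draws the bar about 12 mm and a notch (6 mm apart) keeps it when the trigger is let out, so 4 or 5 pulls are needed. Let go on the gripped tray and the pressure is lost: the bar eases back, at most by one notch
- glue_bottle: white glue bottle, 42 mm wide and 125 mm high, standing on the desk beyond the board; leave it
- bobbin_box: clear flat box of bobbins, 58 x 118 x 25 mm, on the desk to the right of the tray; leave it
- masking_tape: roll of masking tape lying flat, 104 mm across, 25 mm high, on the desk beyond the board; leave it
Mind the look-alikes: they are no part of the job. What is shaped like the bobbin_tray but purple is not meant.

How it is judged:
By the outcome, as a careful person would: the job done as asked, in the order asked, and still so for the second after the job is handed in, while the arm keeps its last pose, push and grip.
It also fails if it takes over 45 s, if anything falls off the work surface, if the arm or the gripper's body presses on something with over 40 N, if the wrist force passes 120 N, or if a joint passes its speed limit or range.

ROBOT

A 7-joint arm with a two-finger parallel gripper is mounted at the origin on a cart in front of the work surface, level with it; the furniture and walls round the work are solid. World frame = base frame: x ahead of the robot, y to its left, z up, the work surface at z = 0. Lengths are in m, angles in rad, forces in N, time in s.
With the tool pointing down it reaches from about 0.425 to 0.825 m from the base axis. Payload 3.6 kg.
Tool frame: the origin (TCP) lies where the fingers leave the gripper's body, on its centre line; the fingertips stand 73 mm ahead of it and the grasp point (between the pads) lies 54 mm ahead of it; z points along the fingers, y is the line along which they close (so a half turn about z gives the same grasp; the last joint's range is limited). The gripper opens to 85 mm and grips with 20 to 120 N. Pads are 22 mm wide; open, the fingers measure 114 mm over their backs; the gripper's body (76 mm by 85 mm) begins 54 mm behind the grasp point. The pads swing forward as they close: fully open they stand 13 mm farther back than shut.
Start: joints at [-1.204, 0.615, -0.013, 1.423, 0.008, 1.103, -0.04], TCP at [0.249, 0.6, 0.304] pointing down, gripper open.
Joint ranges: [-3.12, 3.12], [-0.3, 2.06], [-1.34, 1.32], [0.26, 2.42], [-1.36, 4.5], [0.01, 1.98], [-2.84, 2.84]. Speed limits (rad/s): [2.79, 2.79, 3.14, 3.14, 3.14, 3.14, 3.14].

INTERFACE

Orientations are given as a unit quaternion [x, y, z, w].
In Python, from station import arm, snapshot, camera_info, ticket gives the robot as it stands. Calls block until the motion is done:
- arm.movep(position, orientation): joint-space move of the TCP to a pose.
- arm.line_to(position, velocity=0.15, ori=None): straight line of the TCP; ori=None keeps the orientation; velocity is the mean speed in m/s.
- arm.move_j(angles): joint-space move.
- arm.move_gripper(opening, effort=None): opening from 0.0 (shut) to 1.0 (fully open); effort is the grip in N (None keeps the last); returns when the fingers have stopped.
- arm.pause(seconds).
- arm.ik(position, orientation): joint angles nearest the present ones, or None.
- snapshot(name): name is "scene" or "top" or "wrist"; returns the picture (420x560x3 uint8, blue, green, red); there is no depth.
- camera_info(name): a dict with "fx", "fy", "cx", "cy" (pixels), "R" (3x3) and "t" (3): a world point X has camera coordinates R X + t; the wrist camera has in their place "T_tool_cam" (4x4, takes a point from camera to tool coordinates, whose origin is the TCP and whose axes are the flange's). Camera axes: x right, y down, z forward; pixel columns grow to the right and rows downward; lengths in m; the calibration is good to about 2 mm. A picture is of the moment at which its call begins: read the wrist's pose just before it. camera_info takes no time and is no camera call.
A pose or a line that the arm cannot do raises arm.MotionError and nothing moves.
- ticket.finish_job(): hands the job in; it is judged then, once.
Readings, each from a call of its own:
- arm.read_time(): time.
- arm.read_joint_positions(): joint angles.
- arm.read_dq(): joint speeds.
- arm.read_effort(): joint torques, N m.
- arm.read_tool_pos(): TCP position.
- arm.read_eef_rot(): TCP orientation.
- arm.read_ft_force(): force on the tool from outside, world axes, zero at the start.
- arm.read_wrist_torque(): the same for the moment, N m.
- arm.read_opening(): opening from 0.0 (shut) to 1.0 (fully open).
- arm.read_finger_force(): force on a finger pad.
Only numpy, scipy, OpenCV 4.12 (cv2) and the standard library are available. Lean on these libraries where they do the work, as an engineer would, in place of code of your own. Each camera call takes 0.05 s, during which the arm holds its last target. There are 200 camera calls.

## Working session

There is one attempt and no reset: what is moved stays moved. The work goes in short steps, each a Python script; the robot and the scene stay as the last script left them, time stands still between calls to the robot, and variables do not carry over. Pictures are saved under pics/ and viewed, at most 10 in all, crops included, and the job is handed in when it is done.

```bash
mkdir -p pics; ls; python3 - <<'E'
from station import arm, snapshot, camera_info
import cv2
for n in ("scene","top"):
    cv2.imwrite(f"pics/{n}0.png",snapshot(n)); c=camera_info(n); print(n,c)
print(camera_info("wrist")); print(arm.read_time(),arm.read_tool_pos(),arm.read_eef_rot())
E
```

```text
pics
scene {'fx': 381.69595874029403, 'fy': 381.69595874029403, 'cx': 276.61056775595654, 'cy': 204.09347365538207, 'R': array([[ 0.7031689 , -0.71100592,  0.00490696],
       [-0.48782633, -0.4874471 , -0.72416904],
       [ 0.51728036,  0.5068194 , -0.68960505]]), 't': array([-0.46711181,  0.30354927,  0.85362554])}
top {'fx': 464.6525114532464, 'fy': 464.6525114532464, 'cx': 282.17998666248855, 'cy': 210.2682551597432, 'R': array([[ 0.01071915, -0.99979354,  0.01726198],
       [-0.9892831 , -0.01311721, -0.14541968],
       [ 0.14561608, -0.01551821, -0.98921946]]), 't': array([-0.07560637,  0.6085141 ,  1.36363668])}
{'fx': 339.3579843796046, 'fy': 339.3579843796046, 'cx': 283.24755338442833, 'cy': 209.74776713407283, 'T_tool_cam': array([[-5.46887455e-04, -9.50322649e-01, -3.11266065e-01,
         8.03259073e-02],
       [ 9.99999797e-01, -4.17810041e-04, -4.81366314e-04,
         6.78410081e-04],
       [ 3.27403223e-04, -3.11266265e-01,  9.50322685e-01,
        -7.04589883e-02],
       [ 0.00000000e+00,  0.00000000e+00,  0.00000000e+00,
         1.00000000e+00]])}
0.1 [0.24918217 0.59976571 0.30283035] [ 1.95605904e-01  9.80681868e-01 -1.16318250e-03 -2.27521687e-04]
```

View pics/top0.png

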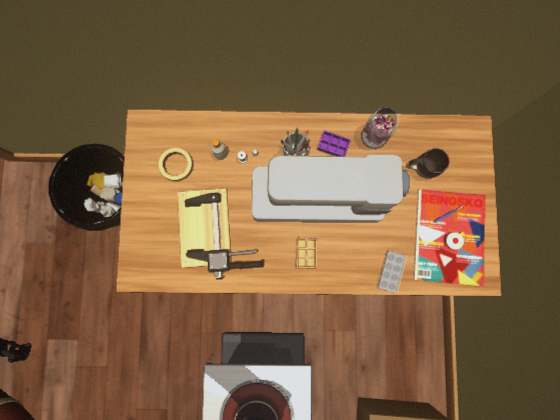

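View pics/scene0.png

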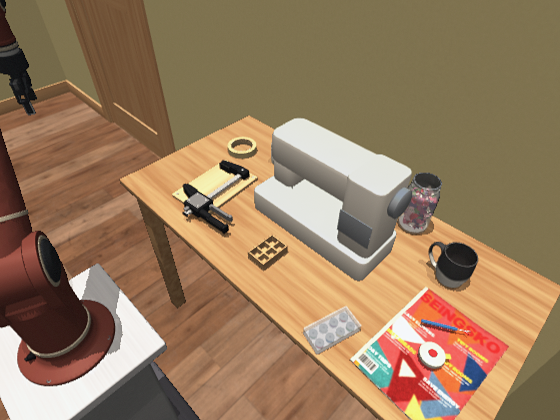

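Candidates: pale wooden tray at top (306,253); purple tray at (334,144), which is the look-alike; grey bobbin box at (393,271). I choose (306,253). The clamp's bar runs from (217,195) to (219,275), with its housing at (218,260) and its handle pointing right.

```bash
cat > h.py <<'E'
import numpy as np, cv2
from station import arm, snapshot, camera_info, ticket
from scipy.spatial.transform import Rotation as Ro
def cam(name):
    c=camera_info(name)
    K=np.array([[c['fx'],0,c['cx']],[0,c['fy'],c['cy']],[0,0,1]])
    if 'R' in c: return K,c['R'].T,-c['R'].T@c['t']
    Rt=Ro.from_quat(arm.read_eef_rot()).as_matrix(); p=np.array(arm.read_tool_pos()); T=c['T_tool_cam']
    return K,Rt@T[:3,:3],Rt@T[:3,3]+p
def cast(C,uv,z):
    K,R,o=C; uv=np.atleast_2d(np.asarray(uv,float))
    d=(R@np.linalg.inv(K)@np.c_[uv,np.ones(len(uv))].T).T
    return o+d*((z-o[2])/d[:,2])[:,None]
def down(yaw): # tool z down; tool y axis (closing) at world angle yaw
    y=np.array([np.cos(yaw),np.sin(yaw),0]); z=np.array([0,0,-1.]); x=np.cross(y,z)
    return Ro.from_matrix(np.c_[x,y,z]).as_quat()
E
python3 - <<'E'
from h import *
C=cam('top')
print(cast(C,[[306,253],[306,239],[306,267],[297,253],[315,253]],.028).round(3))
print(cast(C,[[218,260],[217,195],[262,265],[257,252],[306,253]],.027).round(3))
for p in ([.58,.13,.36],[.50,.13,.36],[.45,.13,.36]):
  for yaw in (np.pi/2,-np.pi/2):
    for s in [0]: print(p,yaw,arm.ik(p,down(yaw)))
E
```

```text
[[ 0.482 -0.142  0.028]
 [ 0.524 -0.142  0.028]
 [ 0.44  -0.142  0.028]
 [ 0.482 -0.115  0.028]
 [ 0.482 -0.169  0.028]]
[[ 0.458  0.123  0.027]
 [ 0.657  0.133  0.027]
 [ 0.444 -0.009  0.027]
 [ 0.483  0.006  0.027]
 [ 0.482 -0.142  0.027]]
[0.58, 0.13, 0.36] 1.5707963267948966 [-0.27703609  0.47894406  0.03161746  1.50893555 -0.0159331   1.15396446
  1.32827337]
[0.58, 0.13, 0.36] -1.5707963267948966 [-0.69359314  0.56281328  0.74302231  1.52274059 -0.3958863   1.21124712
 -1.4578497 ]
[0.5, 0.13, 0.36] 1.5707963267948966 [-0.34050313  0.35192029  0.06147791  1.7211175  -0.02415464  1.06928929
  1.29962594]
[0.5, 0.13, 0.36] -1.5707963267948966 [-0.81586858  0.4302111   0.77123914  1.73474522 -0.33029855  1.11142306
 -1.51217851]
[0.45, 0.13, 0.36] 1.5707963267948966 [-0.37012666  0.27392914  0.05505458  1.83958002 -0.01737949  1.02854488
  1.2626451 ]
[0.45, 0.13, 0.36] -1.5707963267948966 [-0.90550465  0.3443231   0.79370551  1.85371252 -0.27972478  1.05863612
 -1.57297827]
```

```bash
python3 - <<'E'
from h import *
arm.movep([.46,0.02,.38],down(np.pi/2))
C=cam('wrist'); im=snapshot('wrist'); cv2.imwrite('pics/w1.png',im)
np.savez('w1.npz',K=C[0],R=C[1],o=C[2])
print(arm.read_time(),C[2],arm.read_tool_pos())
cv2.imwrite('pics/w1v.png',cv2.resize(im,(800,600)))
E
```

```text
2.375 [0.38015188 0.02168553 0.45035482] [0.46016475 0.02099603 0.37985442]
```

View pics/w1v.png

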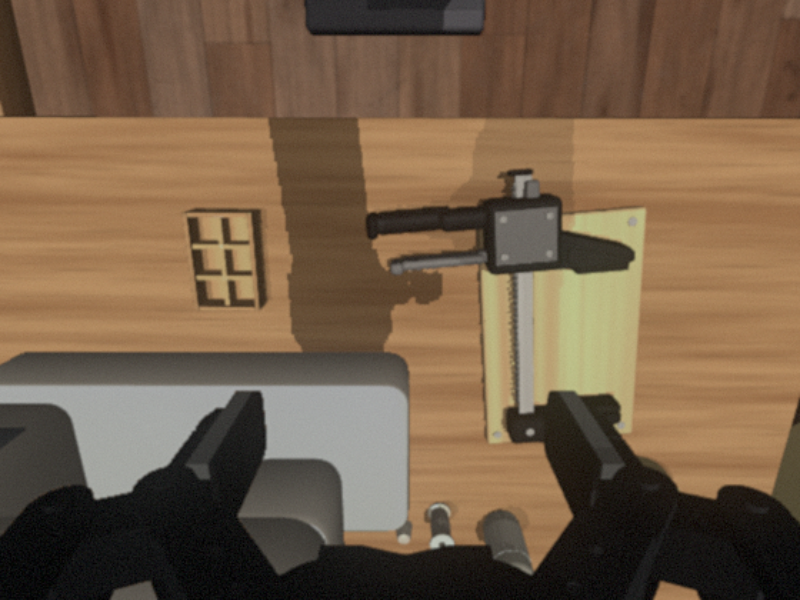

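The w1 view (scaled 800x600) shows the tray at (225,260), the housing at (527,232), the bar down to the travelling jaw at (525,420), the handle at (425,222) and the trigger at (440,262). A close crop will give the edges.

```bash
python3 - <<'E'
import cv2, numpy as np
im=cv2.imread('pics/w1.png')
a=cv2.resize(im[140:225,122:192],None,fx=4,fy=4,interpolation=cv2.INTER_CUBIC)
b=cv2.resize(im[112:312,250:456],None,fx=2.5,fy=2.5,interpolation=cv2.INTER_CUBIC)
o=np.zeros((500,800,3),np.uint8); o[:340,:280]=a; o[:500,285:285+515]=b
cv2.imwrite('pics/crop1.png',o)
E
```

```text
(no output)
```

View pics/crop1.png

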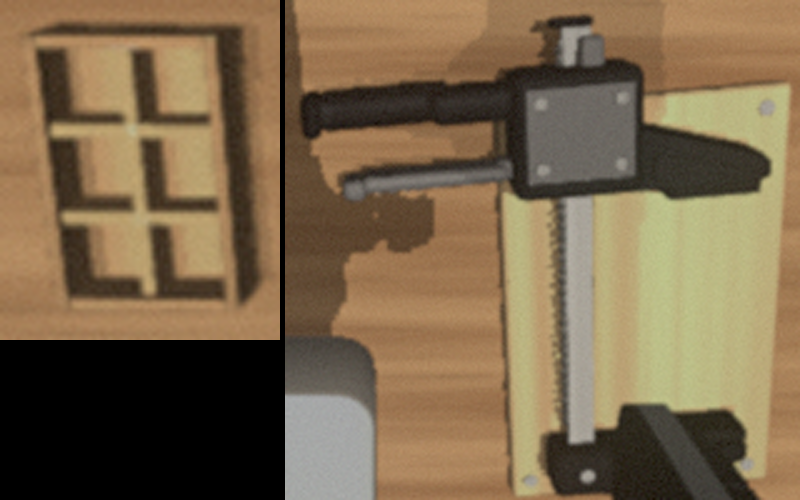

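```bash
python3 - <<'E'
from h import *
d=np.load('w1.npz'); C=(d['K'],d['R'],d['o'])
A=lambda p:(np.array(p)+.5)/4+[122,140]-.5
B=lambda p:((np.array(p)+.5)-[285,0])/2.5+[250,112]-.5
t=cast(C,A([[33,35],[217,36],[238,303],[69,303]]),.028)[:,:2]
print('tray',t.round(4),t.mean(0),[np.linalg.norm(t[i]-t[i-3]).round(4) for i in range(4)])
ax=(t[0]+t[1]-t[2]-t[3]); print('long axis deg',np.degrees(np.arctan2(ax[1],ax[0])))
r=cast(C,B([[593,205],[595.5,440]]),.030)[:,:2]; v=r[0]-r[1]; v/=np.linalg.norm(v)
print('bar R',r.round(4),'bdir',np.degrees(np.arctan2(v[1],v[0])))
h=cast(C,B([[527,90],[635,84],[637,182],[527,186],[582,137],[510,198],[643,190],[643,70]]),.047)[:,:2]; print('plate',h.round(4))
bd=cast(C,B([[790,83],[766,478],[515,495]]),.012)[:,:2]; print('board',bd.round(4),np.linalg.norm(bd[0]-bd[1]),np.linalg.norm(bd[1]-bd[2]))
e=bd[0]-bd[1];print(np.degrees(np.arctan2(e[1],e[0])))
hd=cast(C,B([[430,122],[430,85]]),.0395)[:,:2];print('handle edges top',hd.round(4))
tr=cast(C,B([[430,190],[430,168],[345,190]]),.038)[:,:2];print('trig edges top',tr.round(4))
# board frame from bar: y axis v, x axis = v rotated -90
X=np.array([v[1],-v[0]]); 
o_x=r.mean(0)-9.5e-3*X
f=lambda P:np.c_[(P-o_x)@X,(P-o_x)@v].round(4)
print('in bar frame (y offset unknown)'); 
for n,P in (('plate',h),('board',bd),('handle',hd),('trig',tr)): print(n,f(P).tolist())
E
```

```text
tray [[ 0.4388 -0.168 ]
 [ 0.439  -0.1111]
 [ 0.5263 -0.1127]
 [ 0.5264 -0.1683]] [ 0.48262703 -0.14002463] [np.float64(0.0569), np.float64(0.0873), np.float64(0.0556), np.float64(0.0876)]
long axis deg 179.37076900113834
bar R [[0.4959 0.1368]
 [0.6331 0.1497]] bdir -174.64573511535104
plate [[0.435  0.0963]
 [0.4321 0.147 ]
 [0.4795 0.1527]
 [0.4816 0.0991]
 [0.4574 0.124 ]
 [0.4877 0.0911]
 [0.4835 0.156 ]
 [0.4256 0.1501]]
board [[0.436  0.2371]
 [0.6696 0.2591]
 [0.6816 0.1099]] 0.2346121819429505 0.1497325615389252
-174.61257166835293
handle edges top [[0.4515 0.0514]
 [0.4337 0.051 ]]
trig edges top [[0.486  0.0523]
 [0.4747 0.0521]
 [0.4861 0.0098]]
in bar frame (y offset unknown)
plate [[-0.0251, 0.1333], [0.0256, 0.1314], [0.0268, 0.0837], [-0.0267, 0.0866], [0.0004, 0.1084], [-0.0353, 0.0813], [0.0298, 0.0794], [0.0293, 0.1376]]
board [[0.115, 0.1191], [0.1151, -0.1155], [-0.0346, -0.1135]]
handle [[-0.0714, 0.121], [-0.0701, 0.1388]]
trig [[-0.0737, 0.0866], [-0.0729, 0.0979], [-0.1161, 0.0905]]
```

```bash
cat >> h.py <<'E'
v=np.array([np.cos(np.radians(-174.63)),np.sin(np.radians(-174.63))]); X=np.array([v[1],-v[0]])
O=np.array([.56414,.13368])
def bw(x,y,z): return np.r_[O+x*X+y*v,z]
E
python3 - <<'E'
from h import *
d=np.load('w1.npz'); C=(d['K'],d['R'],d['o'])
B=lambda p:((np.array(p)+.5)-[285,0])/2.5+[250,112]-.5
j=cast(C,B([[720,412],[690,190]]),.042)[:,:2]; print('jaws y',((j-O)@v).round(4),((j-O)@X).round(4))
q=down(np.radians(89.4))
print(arm.read_ft_force())
arm.movep([.4826,-.140,.16],q)
arm.line_to([.4826,-.140,.078],.12)
print(arm.read_ft_force(),arm.read_tool_pos())
arm.move_gripper(0.0,effort=30)
print(arm.read_opening(),arm.read_finger_force(),arm.read_ft_force())
arm.line_to([.4826,-.140,.17],.15)
print(arm.read_opening(),arm.read_ft_force(),arm.read_time())
im=snapshot('wrist');cv2.imwrite('pics/w2.png',im)
E
```

```text
jaws y [-0.0515  0.0746] [0.0738 0.0545]
[-0.85411733  0.6927862  -0.19069405]
[ 0.03144483  0.27357094 -0.58531071] [ 0.48317632 -0.13995238  0.07867278]
0.6950291562570117 33.28800022602081 [-0.51562723 -0.23034725  6.11711641]
0.689529224739546 [ 0.17247866  0.83908132 -1.99049974] 5.3917
```

View pics/w2.png

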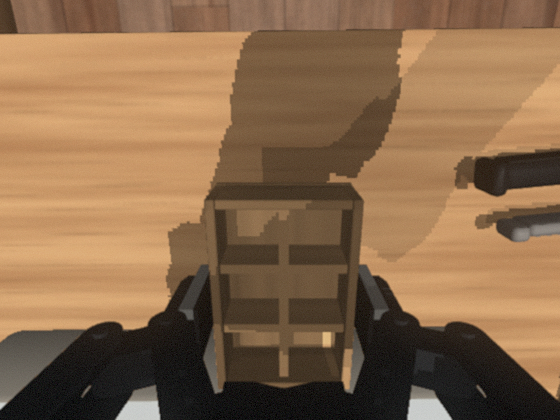

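```bash
python3 - <<'E'
from h import *
C=cam('wrist'); p=np.array(arm.read_tool_pos()); print(p)
print(cast(C,[[206,198],[363,198],[285,198],[285,384]],p[2]-.050).round(4))
print(cast(C,[[207,183],[358,183]],p[2]-.078).round(4))
E
```

```text
[ 0.48184019 -0.1396439   0.16895051]
[[ 0.4363 -0.1669  0.119 ]
 [ 0.4369 -0.1089  0.119 ]
 [ 0.4366 -0.1377  0.119 ]
 [ 0.5233 -0.1385  0.119 ]]
[[ 0.4372 -0.1726  0.091 ]
 [ 0.438  -0.1048  0.091 ]]
```

```bash
python3 - <<'E'
from h import *
q=down(np.radians(89.4-174.63+180-179.37+180) if 0 else np.radians(89.4+185.37-179.37))
bx,by=.065,.006
a=bw(bx,by,.19); print(a)
arm.movep(a,q)
arm.line_to(bw(bx,by,.100),.15)
f0=arm.read_ft_force()[2]
z=.100
while z>.088:
    z-=.0015; arm.line_to(bw(bx,by,z),.03); f=arm.read_ft_force()[2]-f0
    if f>4: break
print(z,f,arm.read_tool_pos(),arm.read_time())
arm.move_gripper(.83)
print(arm.read_opening(),arm.read_ft_force())
arm.line_to(bw(bx,by,.20),.2)
p=bw(-.02,-.0,.30)
arm.movep(p,down(np.pi/2))
C=cam('wrist'); im=snapshot('wrist'); cv2.imwrite('pics/w3.png',im); np.savez('w3.npz',K=C[0],R=C[1],o=C[2])
cv2.imwrite('pics/w3v.png',cv2.resize(im,(800,600))); print(arm.read_time(),arm.read_tool_pos())
E
```

```text
[0.55208318 0.1978332  0.19      ]
0.0895 9.28265522367209 [0.55229484 0.19786097 0.09099443] 9.2417
0.8295398539688291 [-1.25369206  0.08563638 -0.17519193]
10.8583 [0.56468345 0.11565717 0.29757316]
```

View pics/w3v.png

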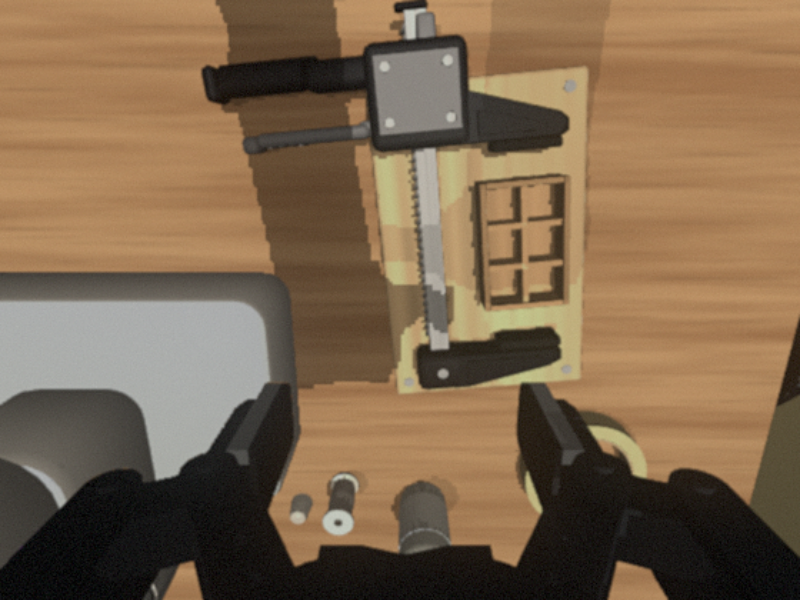

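w3 shows the tray flat between the jaws, corners (480,183), (568,177), (566,302), (487,308) in the 800x600 view. The handle is at (280,80) and the trigger at (300,137). I'll check these in the board frame.

```bash
python3 - <<'E'
from h import *
d=np.load('w3.npz'); C=(d['K'],d['R'],d['o'])
def f(uv,z):
    P=cast(C,np.array(uv)/1.42857,z)[:,:2]-O; return np.c_[P@X,P@v].round(4).tolist()
print('tray',f([[480,183],[568,177],[566,302],[487,308]],.040))
print('board',f([[588,67],[580,379],[400,392]],.012))
print('barR',f([[436,150],[448,345]],.030))
print('handle top edges',f([[290,60],[290,97]],.0395), 'trig',f([[300,131],[300,146],[246,140]],.038))
print('plate',f([[372,54],[460,50],[463,128],[378,135]],.047))
print('pad',f([[530,149],[530,332]],.040))
for y in (.137,.119):
  for yaw in (-174.63,5.37): print(arm.ik(bw(-.09,y,.081),down(np.radians(yaw))))
print(arm.read_joint_positions())
E
```

```text
tray [[0.0365, 0.0503], [0.0944, 0.0487], [0.0938, -0.0384], [0.0374, -0.0376]]
board [[0.116, 0.1168], [0.1147, -0.1161], [-0.0329, -0.1142]]
barR [[0.0096, 0.0737], [0.0082, -0.0681]]
handle top edges [[-0.0766, 0.1351], [-0.0801, 0.1142]] trig [[-0.0774, 0.0937], [-0.0788, 0.0846], [-0.1131, 0.0915]]
plate [[-0.0256, 0.1325], [0.0271, 0.1297], [0.0264, 0.0855], [-0.0271, 0.0864]]
pad [[0.0697, 0.0688], [0.0679, -0.059]]
[ 0.14706683  0.72932535 -0.39798445  2.2103161   0.83962787  0.35430295
  2.27094586]
[-0.32812044  0.72226381  0.30842521  2.22433142 -0.7562528   0.29678576
  0.73421941]
[ 0.14586502  0.73948788 -0.39714459  2.16199432  0.77330019  0.38242322
  2.34479343]
[-0.3480798   0.73727343  0.34251822  2.17674915 -0.73885033  0.34190062
  0.71299669]
[-0.44003496  0.52129692  0.31587846  1.65674783 -0.18709996  0.99812585
  1.51249841]
```

```bash
cat >> h.py <<'E'
def st(tag): print(tag,'t%.2f'%arm.read_time(),'op%.3f'%arm.read_opening(),'ff%.1f'%arm.read_finger_force(),'F',np.round(arm.read_ft_force(),1),'bf',np.round([(np.array(arm.read_tool_pos())[:2]-O)@X,(np.array(arm.read_tool_pos())[:2]-O)@v],4))
E
python3 - <<'E'
from h import *
q=down(np.radians(5.37)); yc=.1205
arm.move_gripper(1.0,effort=20)
arm.movep(bw(-.09,yc,.17),q)
arm.line_to(bw(-.09,yc,.085),.12); st('down')
arm.move_gripper(0.0,effort=20); st('pull1')
im=snapshot('wrist'); cv2.imwrite('pics/w4.png',im)
top=snapshot('top'); cv2.imwrite('pics/top4.png',top)
arm.move_gripper(.9); st('rel1')
E
```

```text
down t12.90 op1.004 ff0.0 F [ 0.1 -0.4  0. ] bf [-0.0901  0.1199]
pull1 t13.44 op0.435 ff20.1 F [ 1.2 -0.7 15.8] bf [-0.091   0.1183]
rel1 t14.01 op0.898 ff0.0 F [-0.4  0.7 -0.2] bf [-0.0897  0.1212]
```

View pics/w4.png

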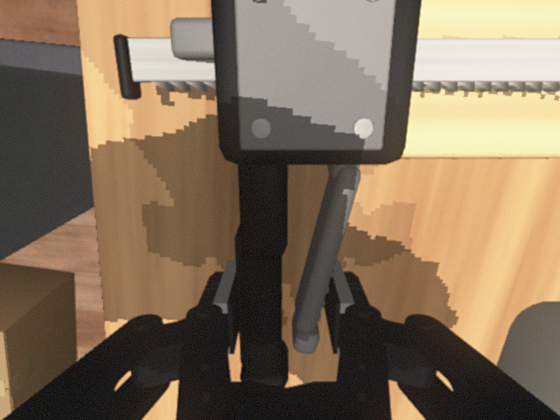

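w4 shows the fingers straddling the handle at (262,300) and the pulled trigger at (325,260). The grip point is right, so I keep pumping.

```bash
python3 - <<'E'
from h import *
for i in (2,3,4,5,6):
    if i>=4:
        for o in (.8,.72,.64,.58,.52):
            arm.move_gripper(o,effort=20)
            if arm.read_opening()>o+.03: break
    arm.move_gripper(0.0,effort=20); st('pull%d'%i)
    if arm.read_opening()>.47: break
    if i==6: break
    arm.move_gripper(.9)
arm.pause(.2); st('hold')
cv2.imwrite('pics/w5.png',snapshot('wrist')); t=snapshot('top')
s=snapshot('scene')
o=np.zeros((400,800,3),np.uint8); o[:,:400]=cv2.resize(t[180:280,170:270],(400,400),interpolation=2); o[:,400:]=cv2.resize(s[140:240,165:265],(400,400),interpolation=2)
cv2.imwrite('pics/c5.png',o)
E
```

```text
pull2 t14.48 op0.437 ff20.1 F [ 1.7 -0.9 15.8] bf [-0.091   0.1183]
pull3 t15.43 op0.431 ff20.1 F [ 1.1 -0.8 16.6] bf [-0.091   0.1183]
pull4 t17.31 op0.468 ff18.6 F [ 5.7 -0.2 10.7] bf [-0.0911  0.117 ]
pull5 t19.17 op0.521 ff19.3 F [8.7 1.9 8.4] bf [-0.0908  0.1149]
hold t19.37 op0.521 ff19.3 F [9.4 1.3 8.6] bf [-0.0907  0.1149]
```

View pics/c5.png

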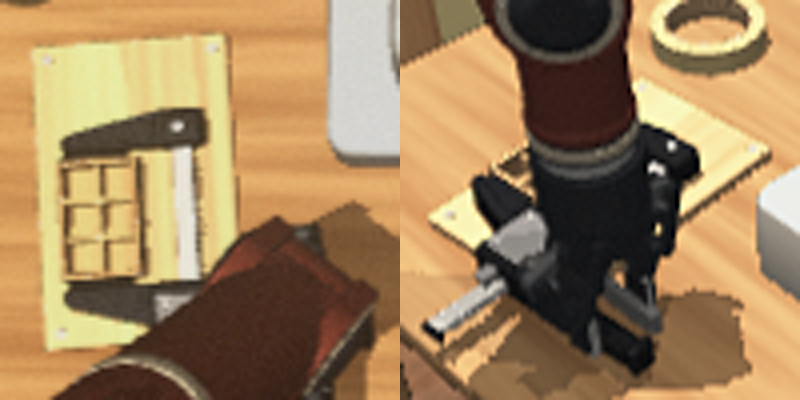

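c5 shows both jaws closed on the tray's end walls, with the tray in line with the pads and the trigger part-pulled. I firm up the squeeze a little, check that it holds, and hand in.

```bash
python3 - <<'E'
from h import *
arm.move_gripper(0.0,effort=28); st('firm')
arm.pause(.5); st('hold')
arm.pause(.5); st('hold')
if .46<arm.read_opening()<.56 and arm.read_finger_force()>20: print(ticket.finish_job())
E
```

```text
firm t19.73 op0.518 ff27.1 F [7.4 1.2 8.6] bf [-0.0908  0.1151]
hold t20.23 op0.513 ff27.1 F [8.3 1.7 8.6] bf [-0.0908  0.1151]
hold t20.73 op0.513 ff27.1 F [7.4 1.3 9.2] bf [-0.0908  0.1151]
the job is handed in; nothing more can be done
None
```

The bobbin tray is clamped end to end between both jaws, and I handed the job in at about 21 s with the trigger still pulled at about 27 N, which by your formula is roughly 19 N at the jaws, well under the 60 N crush limit.

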